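Test whether a slide case lid holds half open

ROBOT

A 7-joint arm with a two-finger parallel gripper is mounted at the origin on a cart in front of the work surface, level with it; the furniture and walls round the work are solid. World frame = base frame: x ahead of the robot, y to its left, z up, the work surface at z = 0. Lengths are in mm, angles in rad, forces in N, time in s.
With the tool pointing down it reaches from about 400 to 875 mm from the base axis. Payload 4.4 kg.
Tool frame: the origin (TCP) lies at the very end of the fingers, on their centre line; the grasp point (between the pads) lies 19 mm behind it; z points along the fingers, y is the direction in which the jaws open and shut (so a half turn about z gives the same grasp; the last joint's range is limited). The gripper opens to 85 mm and grips with 20 to 120 N. Pads are 22 mm wide; open, the fingers measure 114 mm over their backs; the gripper's body (76 mm by 85 mm) begins 54 mm behind the grasp point. The pads swing forward as they close: fully open they stand 13 mm farther back than shut.
Start: joints at [1.052, 0.628, 0.038, 1.517, -0.027, 0.996, -0.02], TCP at [284.394, -584.498, 231.313] pointing down, gripper open.
Joint ranges: [-3.06, 3.06], [-0.37, 2.12], [-1.25, 1.32], [0.18, 2.47], [-1.1, 4.24], [0.23, 1.98], [-2.94, 2.94]. Speed limits (rad/s): [2.57, 2.57, 3.14, 3.14, 3.14, 3.14, 3.14].

INTERFACE

Orientations are given as [roll, pitch, yaw] about the fixed x, y, z axes, in that order (R = Rz(yaw) Ry(pitch) Rx(roll)).
In Python, from cell import ctrl gives the robot as it stands.
- The arm moves only by the shell command python3 -m pendant 'ROWS'. ROWS is JSON, a list of rows, each a list of 7 numbers: the shift along the world's x, y, z in m, then the turn, a rotation vector about the world's x, y, z in rad, then the opening, from -1 (shut) to 1 (fully open). A call has 1 to 8 rows; each row is the pose to reach, as a shift and turn from the pose commanded when the call began; what a row does not reach only later rows make up. A row lasts 1/10 s, in which the tool goes at most 50 mm and 8.59 degrees, less where a joint would pass 70% of its speed; a pose out of reach is approached as far as the arm can. A call with a gripper value outside its range is refused whole. The fingers move at their own pace and stop on an object; the grip force is fixed at half the most. Time passes only in rows, so rows that repeat a pose let the fingers close. It gives the time, the measured TCP pose, the force and the opening at its end, in the units of the state.
- ctrl.read_state(): the state, without advancing time (a new reading comes with each control period).
- ctrl.get_image(name): name is "scene" or "top" or "wrist"; returns the picture (420x560x3 uint8, blue, green, red); there is no depth.
- ctrl.get_calibration(name): a dict with "fx", "fy", "cx", "cy" (pixels), "R" (3x3) and "t" (3): a world point X has camera coordinates R X + t. Camera axes: x right, y down, z forward; pixel columns grow to the right and rows downward; lengths in mm; the calibration is good to about 2 mm. A picture is of the moment at which its call begins: read the wrist's pose just before it. get_calibration takes no time and is no camera call; for the wrist camera it gives the pose at the moment of the call.
- ctrl.finish_job(): hands the job in, once; it reports no verdict.
The state is a dict: "clock": time; "qpos": joint angles; "qd": joint speeds; "tau": joint torques, N m; "eef_pos": TCP position; "tool_rot": TCP orientation; "force": force on the tool from outside, world axes, zero at the start; "torque": the same for the moment, N m; "width": finger opening in mm.
Only numpy, scipy, OpenCV 4.12 (cv2) and the standard library are available. Lean on these libraries where they do the work, as an engineer would, in place of code of your own. Each camera call takes 0.05 s, during which the arm holds its last target. There are 200 camera calls.

TASK

Two grey slide cases of the same make stand on the bench. Test the friction hinge of the larger one: gently lift its lid by the black grip to about half open (45 degrees), let go and move clear, so that the lid stands there on its own. Leave the smaller case shut.

Things in the scene. Friction and masses are not known exactly. Their poses are not given: they have to be found in the camera images.
- large_grip (a point): Centre of the grip on the larger case's lid, turning with the lid. The grip is an upright black block on top of the lid: 14 mm thick along the hinge line, 24 mm long front to back, 38 mm high; its centre is 20 mm from the front edge, mid-width. The point is 24 mm above the lid's top; with the lid shut it is 110 mm in front of the hinge line and 42 mm above it. Axes: x rear, y along the hinge.
- large_hinge (a point): Middle of the larger case's hinge line, at its rear rim 47 mm above the bench. y axis along the hinge, x to the rear (from the grip to the hinge), z up; it does not move. The case is a grey plastic box, 130 mm front to back, 200 mm wide, 65 mm high when shut, fixed to the bench, on the left or the right, turned up to 26 degrees; the lid is a flat 18 mm slab over all of it.
- large_lid (a joint): Opening angle of the larger case's lid, rad: 0 shut, 0.785 half open (the front edge goes up), 1.8 at its stop. It starts shut or up to 0.12 ajar. The friction hinge turns smoothly, needs about 5 N at the grip to lift, and holds the lid at any angle when let go.
- small_lid (a joint): Opening angle of the smaller case's lid, rad: 0 shut, as it starts. This case is 100 mm front to back, 120 mm wide, 65 mm high, of the same materials and with the same grip as the larger one; it stays shut. A tall microscope stands at the left end of the bench: an arm that starts close to it should draw out level to the right before it rises or turns.

How it is judged (in metres and radians):
On the way:
1. the larger lid has been lifted to about half open (30 to 60 degrees) (value of joint large_lid between 0.52 and 1.05 rad), for 0.2 s.
At the end, for the whole second after the job is handed in: The larger case's lid stands still on its own, 30 to 60 degrees open (0.52 to 1.05 rad, moving at less than 0.05 rad/s), and the smaller case is shut (under 0.1 rad) (all of step 1 and velocity of joint large_lid between -0.05 and 0.05 rad/s and value of joint small_lid below 0.1 rad); the robot touches nothing.
It fails at once if the larger lid is flung up (faster than 3 rad/s) (velocity of joint large_lid above 3 rad/s).
It fails at once if the smaller case is opened (beyond 0.2 rad) (value of joint small_lid above 0.2 rad).
It also fails if it takes over 35 s, if anything falls off the work surface, if the arm or the gripper's body presses on something with over 40 N, if the wrist force passes 120 N, or if a joint passes its speed limit or range.

## Working session

There is one attempt and no reset: what is moved stays moved. The work goes in short steps, Python scripts to look and compute and a shell command to move; the robot and the scene stay as the last step left them, time stands still between calls to the robot, and variables do not carry over. Pictures are saved under pics/ and viewed, about 8 in all and at most 12, crops included, and the job is handed in when it is done.

```bash
mkdir -p pics; ls; python3 - <<'E'
from cell import ctrl
import cv2,numpy as np
s=ctrl.read_state();print({k:np.round(v,3).tolist() for k,v in s.items()})
a=ctrl.get_image("scene");b=ctrl.get_image("top")
cv2.imwrite("pics/scene0.png",a);cv2.imwrite("pics/top0.png",b)
for n in("scene","top"):print(n,ctrl.get_calibration(n))
E
```

```text
pics
{'clock': 0.0, 'qpos': [1.052, 0.629, 0.038, 1.518, -0.027, 0.996, -0.02], 'qd': [-0.001, -0.0, 0.001, -0.0, 0.001, 0.001, -0.001], 'tau': [0.001, -56.339, 1.226, -19.344, 0.011, 0.01, -0.0], 'eef_pos': [284.114, -583.906, 230.372], 'tool_rot': [-3.14, 0.0, 0.453], 'force': [0.477, 0.211, -0.216], 'torque': [0.027, 0.017, -0.049], 'width': 85.721}
scene {'fx': 425.6439917295492, 'fy': 425.6439917295492, 'cx': 283.45706798830776, 'cy': 203.34950095853625, 'R': array([[-0.77393748, -0.63322064,  0.00723859],
       [-0.44455084,  0.53512911, -0.71833933],
       [ 0.45099371, -0.55916765, -0.69565524]]), 't': array([369.98423208, 307.83749795, 696.63168862])}
top {'fx': 468.4609640649357, 'fy': 468.4609640649357, 'cx': 276.25854783666915, 'cy': 207.241864557503, 'R': array([[ 0.00579961, -0.99977089, -0.02060407],
       [-0.9941138 , -0.0035352 , -0.10828318],
       [ 0.10818553,  0.02111079, -0.99390655]]), 't': array([ -26.69283334,  511.65822651, 1178.47306063])}
```

View pics/scene0.png

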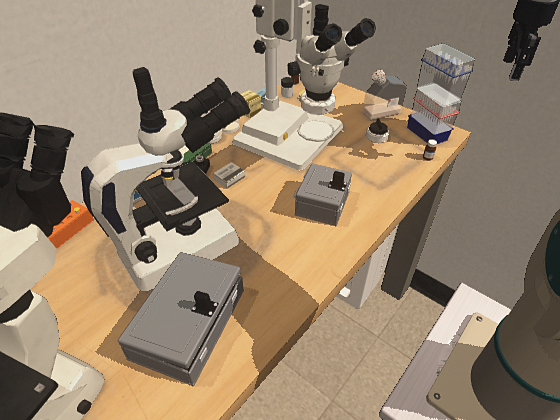

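View pics/top0.png

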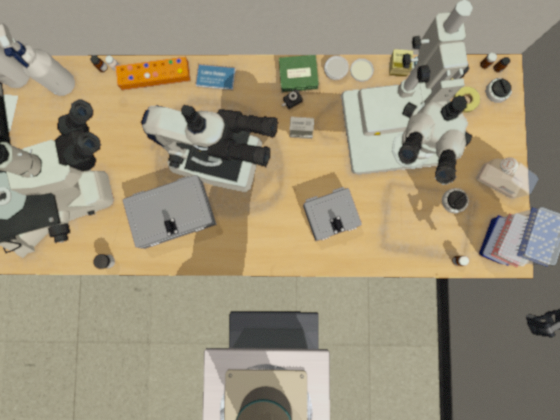

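Scene: the larger case is on the left (top view centre ≈(168,212), grip ≈(170,227)) and the smaller one is at (332,214). The arm starts well to the right, and a microscope stands behind the large case. Next I'll measure.

```bash
cat > h.py <<'E'
import numpy as np
from cell import ctrl
def ray(n,u,v,c=None):
    c=c or ctrl.get_calibration(n);R=np.array(c["R"]);t=np.array(c["t"])
    return -R.T@t, R.T@np.array([(u-c["cx"])/c["fx"],(v-c["cy"])/c["fy"],1])
def onplane(n,u,v,z,c=None):
    o,d=ray(n,u,v,c);return o+d*(z-o[2])/d[2]
def cross(*r):
    A=0;b=0
    for o,d in r:
        d=d/np.linalg.norm(d);P=np.eye(3)-np.outer(d,d);A=A+P;b=b+P@o
    return np.linalg.solve(A,b)
def proj(n,X,c=None):
    c=c or ctrl.get_calibration(n);p=np.array(c["R"])@X+c["t"];return np.array([c["fx"]*p[0]/p[2]+c["cx"],c["fy"]*p[1]/p[2]+c["cy"]])
E
python3 - <<'E'
import cv2,numpy as np
a=cv2.imread("pics/top0.png")[165:260,110:225];b=cv2.imread("pics/scene0.png")[240:395,105:260]
a=cv2.resize(a,None,fx=3.8,fy=3.8,interpolation=cv2.INTER_CUBIC);b=cv2.resize(b,None,fx=2.3,fy=2.3,interpolation=cv2.INTER_CUBIC)
h=361;c=np.zeros((h,a.shape[1]+b.shape[1],3),np.uint8);c[:a.shape[0],:a.shape[1]]=a[:h];c[:b.shape[0],a.shape[1]:]=b[:h]
print(a.shape,b.shape);cv2.imwrite("pics/crop0.png",c)
from h import *
t=cv2.imread("pics/top0.png");hsv=cv2.cvtColor(t,cv2.COLOR_BGR2HSV)
m=((hsv[...,1]<45)&(hsv[...,2]>70)&(hsv[...,2]<150)).astype(np.uint8)*255
m=cv2.morphologyEx(m,cv2.MORPH_CLOSE,np.ones((9,9)));m=cv2.morphologyEx(m,cv2.MORPH_OPEN,np.ones((7,7)))
for c in cv2.findContours(m,0,2)[0]:
    r=cv2.minAreaRect(c)
    if 800<cv2.contourArea(c)<12000 and 170<r[0][1]<260:
        P=np.array([onplane("top",*p,65)[:2] for p in cv2.boxPoints(r)]);print(r,P.round(0).tolist(),[np.linalg.norm(P[i]-P[i-1]).round() for i in range(4)])
E
```

```text
(361, 437, 3) (356, 356, 3)
((171.0363311767578, 194.04591369628906), (90.3041763305664, 110.86471557617188), 6.654425144195557) [[415.0, 364.0], [695.0, 343.0], [668.0, 113.0], [390.0, 140.0]] [np.float64(226.0), np.float64(281.0), np.float64(232.0), np.float64(279.0)]
```

View pics/crop0.png

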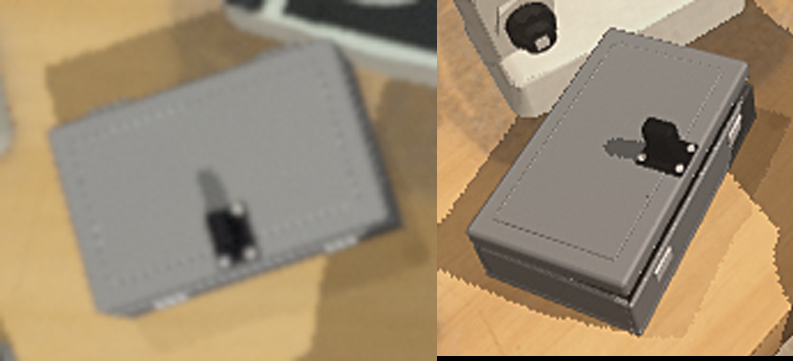

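```bash
python3 - <<'E'
from h import *
T=dict(RL=(52,130),RR=(337,42),FR=(392,217),FL=(100,312))
S=dict(RL=(469,234),RR=(612,29),FR=(748,64),FL=(629,291))
X={}
for k in T:
    t=(T[k][0]/3.8+110-.4,T[k][1]/3.8+165-.4);s=((S[k][0]-437)/2.3+105-.3,S[k][1]/2.3+240-.3)
    X[k]=cross(ray("top",*t),ray("scene",*s));print(k,X[k].round(1),(proj("top",X[k])-t).round(1))
n=np.linalg.norm
print(n(X["RL"]-X["RR"]),n(X["FL"]-X["FR"]),n(X["RL"]-X["FL"]),n(X["RR"]-X["FR"]))
y=(X["RL"]-X["RR"]+X["FL"]-X["FR"]);print("yaw of hinge y",np.arctan2(-y[0],y[1]))
yaw=np.arctan2(-y[0],y[1]);c=sum(X.values())/4;print("center",c)
ex=np.array([np.cos(yaw),np.sin(yaw),0])
g=c-45*ex;print("grip",g, "hinge",c+65*ex)
for z in(65,75):print("grip plate top px", onplane("top",(228/3.8+110),(237/3.8+165),z))
E
```

```text
RL [528.4 362.1  59. ] [0. 0.]
RR [589.4 174.2  61.5] [-0.6 -0.7]
FR [471.7 133.1  70.5] [-0.4 -0.5]
FL [406.6 321.2  68.8] [0.4 0.4]
197.52965474504433 199.03632576150514 128.89692633722007 125.03217580944782
yaw of hinge y 0.32376424029185286
center [499.02520936 247.63314129  64.93720028]
grip [456.36320274 233.31695497  64.93720028] hinge [560.64810782 268.31207708  64.93720028]
grip plate top px [456.26480585 239.66605429  65.        ]
grip plate top px [455.61926068 237.17349576  75.        ]
```

```bash
python3 - <<'E'
from h import *
for p in((482,262),(275,160),(270,120),(150,130),(185,165),(255,185),(110,210)):
  print(p,[onplane("top",*p,z)[:2].round().tolist() for z in(0,150,250,350)])
# microscope eyepiece ends: top vs scene
print(cross(ray("top",273,127),ray("scene",225,92)),cross(ray("top",265,157),ray("scene",240,105)))
print("tall one behind? head", cross(ray("top",208,120),ray("scene",140,72)))
E
python3 -m pendant '[[0.02,0.02,0.02,0,0,0,1],[0.03,0.06,0.04,0,0,0,1],[0.05,0.10,0.05,0,0,0,1],[0.07,0.145,0.06,0,0,0,1],[0.09,0.19,0.06,0,0,0,1],[0.11,0.235,0.06,0,0,0,1],[0.135,0.28,0.06,0,0,0,1],[0.16,0.325,0.06,0,0,0,1]]'
```

```text
(482, 262) [[375.0, -555.0], [376.0, -493.0], [376.0, -452.0], [377.0, -411.0]]
(275, 160) [[641.0, -20.0], [609.0, -23.0], [588.0, -26.0], [567.0, -28.0]]
(270, 120) [[751.0, -6.0], [705.0, -11.0], [675.0, -15.0], [645.0, -18.0]]
(150, 130) [[723.0, 318.0], [681.0, 273.0], [653.0, 243.0], [626.0, 213.0]]
(185, 165) [[627.0, 221.0], [597.0, 188.0], [577.0, 166.0], [557.0, 143.0]]
(255, 185) [[574.0, 33.0], [550.0, 23.0], [535.0, 16.0], [519.0, 9.0]]
(110, 210) [[506.0, 417.0], [491.0, 360.0], [480.0, 322.0], [470.0, 284.0]]
[643.64623984 -23.95364962 301.0294798 ] [583.81017515  -6.30958287 304.11296312]
tall one behind? head [648.97852151 111.34827172 386.47206552]
clock: 0.9
eef_pos: [443.3, -260.2, 291.3]
tool_rot: [-3.141, 0.0, 0.452]
force: [0.5, 0.1, 0.5]
width: 85.9
```

```bash

python3 -m pendant '[[0,0.045,0,0,0,0,1],[-0.005,0.09,0,0,0,0,1],[-0.01,0.135,0,0,0,0,1],[-0.01,0.18,0,0,0,0,1],[-0.01,0.225,0,0,0,0,1],[-0.01,0.27,0,0,0,-0.04,1],[-0.01,0.315,0,0,0,-0.08,1],[-0.01,0.36,0,0,0,-0.128,1]]'
```

```text
clock: 1.7
eef_pos: [432.4, 99.6, 291.3]
tool_rot: [3.141, 0.0, 0.323]
force: [1.3, -0.3, 0.1]
width: 85.4
```

```bash

python3 -m pendant '[[-0.01,0.03,0,0.03,-0.09,0,1],[-0.02,0.06,0,0.06,-0.18,0,1],[-0.025,0.08,0,0.09,-0.27,0,1],[-0.03,0.09,0,0.12,-0.36,0,1],[-0.03,0.09,0,0.145,-0.43,0,1],[-0.03,0.09,0,0.165,-0.49,0,1],[-0.03,0.09,0,0.165,-0.49,0,1],[-0.03,0.09,0,0.165,-0.49,0,1]]'
python3 - <<'E'
from h import *
import cv2
s=ctrl.read_state();print(s["qpos"],s["eef_pos"],s["tool_rot"])
c=ctrl.get_calibration("wrist");im=ctrl.get_image("wrist");cv2.imwrite("pics/w1.png",im)
print(proj("wrist",np.array([456,234,92.]),c))
E
```

```text
clock: 2.5
eef_pos: [401.9, 187.3, 290.7]
tool_rot: [3.14, -0.516, 0.326]
force: [-0.7, -0.3, 0.1]
width: 85.4
[-0.4280756   0.06370138 -0.19316072  2.40680541  0.73394333  0.23348013
 -2.54327108] [401.87526765 187.32198059 290.73616002] [ 3.14031925 -0.5155923   0.32631986]
[261.59628304 215.75367366]
```

View pics/w1.png

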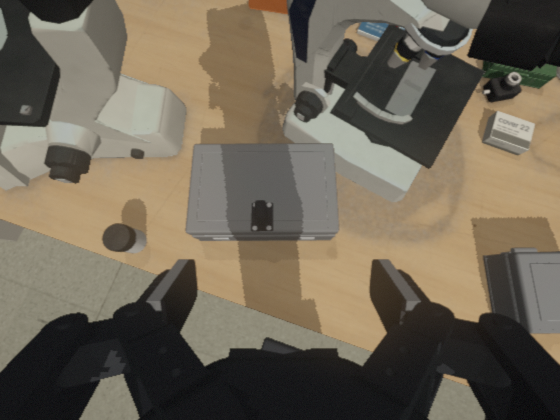

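Wrist view: the case edges are level in the image, so the yaw is right. The grip is at (262,215), against a prediction of (261.6,215.8). Joint 6 is near its limit, so I'll reduce the tilt and approach.

```bash

python3 -m pendant '[[0.01,0.011,-0.038,-0.01,0.03,0,1],[0.02,0.022,-0.076,-0.02,0.06,0,1],[0.03,0.033,-0.114,-0.032,0.095,0,1],[0.04,0.0425,-0.151,-0.032,0.095,0,1],[0.04,0.0425,-0.151,-0.032,0.095,0,1],[0.04,0.0425,-0.151,-0.032,0.095,0,1]]'
python3 - <<'E'
from h import *
import cv2
s=ctrl.read_state();print(s["qpos"],s["eef_pos"],s["tool_rot"])
c=ctrl.get_calibration("wrist");im=ctrl.get_image("wrist");cv2.imwrite("pics/w2.png",im)
for p in ([458,235,97.],[459,235.3,111],[456,234,74]):print(proj("wrist",np.array(p),c))
E
```

```text
clock: 3.15
eef_pos: [457.8, 234.9, 173.4]
tool_rot: [3.134, -0.361, 0.331]
force: [-0.5, 0.3, 0.5]
width: 85.7
[-0.41370551  0.4290609  -0.24667222  2.27371405  1.12542971  0.2330663
 -2.93973244] [457.79696492 234.9487549  173.44562678] [ 3.13406657 -0.36052053  0.33121156]
[283.34195744 252.07744619]
[283.56507403 252.10194829]
[283.4494093  252.62632656]
```

View pics/w2.png

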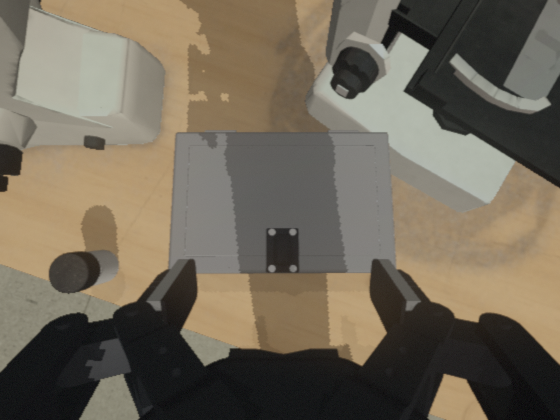

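The tool hit joint 7's limit as well as joint 6's. The view still shows good lateral alignment: the grip is at u=283, midway between the fingers. I'll go up, straighten and flip the tool half a turn about z, raising j7.

```bash

python3 -m pendant '[[-0.01,-0.01,0.04,-0.04,0.11,0,1],[-0.02,-0.02,0.08,-0.08,0.23,0,1],[-0.03,-0.02,0.11,-0.115,0.34,0,1],[-0.03,-0.02,0.11,-0.115,0.34,0,1],[-0.03,-0.02,0.11,-0.115,0.34,0,1]]'
python3 -c "
from h import *
print(ctrl.read_state()['qpos'].round(2))"
python3 -m pendant '[[0,0,0,0,0,0.14,1],[0,0,0,0,0,0.28,1],[0,0,0,0,0,0.42,1],[0,0,0,0,0,0.42,1]]'
python3 -c "
from h import *
print(ctrl.read_state()['qpos'].round(2))"
```

```text
clock: 3.7
eef_pos: [429.3, 215.9, 289.3]
tool_rot: [3.139, -0.009, 0.329]
force: [0.0, 0.1, -0.6]
width: 85.9
[ 0.03  0.39 -0.77  1.89  0.33  0.98 -2.13]
clock: 4.1
eef_pos: [426.5, 213.9, 284.4]
tool_rot: [3.134, -0.003, 0.752]
force: [0.4, 0.5, -0.3]
width: 85.3
[ 0.1   0.42 -0.88  1.9   0.39  1.   -1.77]
```

```bash

python3 -m pendant '[[0,0,0,0,0,0.14,1],[0,0,0,0,0,0.28,1],[0,0,0,0,0,0.42,1],[0,0,0,0,0,0.56,1],[0,0,0,0,0,0.7,1],[0,0,0,0,0,0.84,1],[0,0,0,0,0,0.98,1],[0,0,0,0,0,1.12,1]]'
python3 -c "
from h import *
print(ctrl.read_state()['qpos'].round(2))"
python3 -m pendant '[[0,0,0,0,0,0.14,1],[0,0,0,0,0,0.28,1],[0,0,0,0,0,0.42,1],[0,0,0,0,0,0.56,1],[0,0,0,0,0,0.7,1],[0,0,0,0,0,0.84,1],[0,0,0,0,0,0.98,1],[0,0,0,0,0,1.12,1]]'
python3 -c "
from h import *
print(ctrl.read_state()['qpos'].round(2))"
```

```text
clock: 4.9
eef_pos: [426.8, 214.2, 284.2]
tool_rot: [3.136, -0.001, 1.874]
force: [0.4, 0.3, 0.2]
width: 85.1
[ 0.26  0.53 -1.17  1.9   0.56  1.09 -0.83]
clock: 5.7
eef_pos: [426.8, 214.2, 284.2]
tool_rot: [3.138, -0.002, 2.994]
force: [0.6, -0.3, -0.4]
width: 85.0
[ 0.28  0.56 -1.23  1.89  0.59  1.11  0.25]
```

```bash

python3 -m pendant '[[0,0,0,0,0,0.14,1],[0,0,0,0,0,0.28,1],[0,0,0,0,0,0.42,1],[0,0,0,0,0,0.47,1],[0,0,0,0,0,0.47,1],[0,0,0,0,0,0.47,1]]'
python3 -c "
from h import *
print(ctrl.read_state()['qpos'].round(2))"
```

```text
clock: 6.3
eef_pos: [427.1, 214.4, 284.4]
tool_rot: [3.137, -0.003, -2.825]
force: [0.1, 0.0, 0.1]
width: 85.3
[ 0.29  0.57 -1.23  1.89  0.59  1.12  0.72]
```

```bash

python3 -m pendant '[[0.005,0.004,-0.03,0.02,-0.06,0,1],[0.01,0.008,-0.06,0.04,-0.12,0,1],[0.015,0.012,-0.09,0.06,-0.18,0.008,1],[0.019,0.0166,-0.12,0.08,-0.237,0.008,1],[0.019,0.0166,-0.133,0.08,-0.237,0.008,1],[0.019,0.0166,-0.133,0.08,-0.237,0.008,1],[0.019,0.0166,-0.133,0.08,-0.237,0.008,1]]'
python3 - <<'E'
from h import *
import cv2
s=ctrl.read_state();print(s["qpos"].round(2),s["eef_pos"],s["tool_rot"])
c=ctrl.get_calibration("wrist");im=ctrl.get_image("wrist");cv2.imwrite("pics/w3.png",im)
for p in ([459,235.3,111],[456,234,74]):print(proj("wrist",np.array(p),c))
E
```

```text
clock: 7.0
eef_pos: [446.6, 231.8, 152.0]
tool_rot: [3.135, 0.247, -2.815]
force: [-0.1, -0.3, 0.2]
width: 85.6
[ 0.05  0.61 -0.9   2.21  1.18  0.6   0.17] [446.61618343 231.84842014 151.95551683] [ 3.13495678  0.24729445 -2.81477903]
[280.43892068 237.76316849]
[280.1853343  205.80398082]
```

View pics/w3.png

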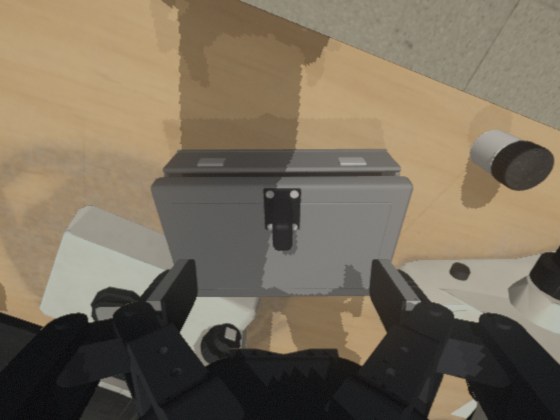

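The flipped view shows the grip at (283,205–245), centred between the fingers at 283.5, and the lid's front gap is visible, so it is slightly ajar. Now descend and close.

```bash

python3 -m pendant '[[0.004,0.001,-0.02,0,0,0,1],[0.009,0.003,-0.04,0,0,0,1],[0.013,0.004,-0.055,0,0,0,1],[0.016,0.005,-0.069,0,0,0,1],[0.016,0.005,-0.069,0,0,0,1],[0.016,0.005,-0.069,0,0,0,1]]'
python3 -c "
from h import *
s=ctrl.read_state();print(s['qpos'].round(2))"
python3 -m pendant '[[0,0,0,0,0,0,0.3],[0,0,0,0,0,0,0],[0,0,0,0,0,0,-0.3],[0,0,0,0,0,0,-0.6],[0,0,0,0,0,0,-0.8],[0,0,0,0,0,0,-1],[0,0,0,0,0,0,-1],[0,0,0,0,0,0,-1]]'
python3 -c "
from h import *
s=ctrl.read_state();print(s['qpos'].round(2))"
```

```text
clock: 7.65
eef_pos: [463.0, 236.7, 83.2]
tool_rot: [3.135, 0.248, -2.815]
force: [-0.1, 0.4, 0.5]
width: 85.3
[-0.05  0.74 -0.77  2.22  1.47  0.55 -0.08]
clock: 8.45
eef_pos: [462.2, 236.8, 82.7]
tool_rot: [3.135, 0.247, -2.813]
force: [-2.3, 1.7, 3.9]
width: 13.3
[-0.05  0.74 -0.77  2.22  1.47  0.55 -0.08]
```

Gripped, width 13.3 mm. Next, the arc numbers.

```bash
python3 - <<'E'
from h import *
from scipy.spatial.transform import Rotation as Ro
p=np.array([462.2,236.8,82.7]);H=np.array([560.6,268.3,47]);e=np.array([-.318,.948,0])
def d(a,b):
  f=lambda x:H+Ro.from_rotvec(e*x).apply(p-H)
  return np.r_[(f(b)-f(a))/1e3,e*(b-a)].round(4)
for a in(0,.32):
  for k in range(1,9):print(d(a,a+.04*k).tolist())
E
```

```text
[0.0014, 0.0005, 0.0041, -0.0127, 0.0379, 0.0]
[0.003, 0.001, 0.0081, -0.0254, 0.0758, 0.0]
[0.0048, 0.0016, 0.0121, -0.0382, 0.1138, 0.0]
[0.0066, 0.0022, 0.016, -0.0509, 0.1517, 0.0]
[0.0087, 0.0029, 0.0198, -0.0636, 0.1896, 0.0]
[0.0109, 0.0036, 0.0235, -0.0763, 0.2275, 0.0]
[0.0132, 0.0044, 0.0272, -0.089, 0.2654, 0.0]
[0.0156, 0.0052, 0.0307, -0.1018, 0.3034, 0.0]
[0.0026, 0.0009, 0.0034, -0.0127, 0.0379, 0.0]
[0.0053, 0.0018, 0.0067, -0.0254, 0.0758, 0.0]
[0.0081, 0.0027, 0.0099, -0.0382, 0.1138, 0.0]
[0.0111, 0.0037, 0.013, -0.0509, 0.1517, 0.0]
[0.0141, 0.0047, 0.0159, -0.0636, 0.1896, 0.0]
[0.0173, 0.0058, 0.0187, -0.0763, 0.2275, 0.0]
[0.0206, 0.0069, 0.0214, -0.089, 0.2654, 0.0]
[0.024, 0.008, 0.0239, -0.1018, 0.3034, 0.0]
```

```bash

python3 -m pendant '[[0.0014,0.0005,0.0041,-0.013,0.038,0,-1],[0.003,0.001,0.0081,-0.025,0.076,0,-1],[0.0048,0.0016,0.0121,-0.038,0.114,0,-1],[0.0066,0.0022,0.016,-0.051,0.152,0,-1],[0.0087,0.0029,0.0198,-0.064,0.19,0,-1],[0.0109,0.0036,0.0235,-0.076,0.2275,0,-1],[0.0132,0.0044,0.0272,-0.089,0.265,0,-1],[0.0156,0.0052,0.0307,-0.102,0.303,0,-1]]'
python3 - <<'E'
from h import *
s=ctrl.read_state();print(s["qpos"].round(2),s["torque"])
E
```

```text
clock: 9.25
eef_pos: [477.5, 242.1, 113.3]
tool_rot: [3.133, -0.075, -2.813]
force: [-1.2, 2.7, -1.7]
width: 13.1
[ 0.06  0.85 -0.96  1.86  0.8   0.96  0.62] [ 0.0686253  -0.57396364  0.08738799]
```

Following the arc cleanly with low forces, so I'll continue.

```bash

python3 -m pendant '[[0.0026,0.0009,0.0034,-0.013,0.038,0,-1],[0.0053,0.0018,0.0067,-0.025,0.076,0,-1],[0.0081,0.0027,0.0099,-0.038,0.114,0,-1],[0.0111,0.0037,0.013,-0.051,0.152,0,-1],[0.0141,0.0047,0.0159,-0.064,0.19,0,-1],[0.0173,0.0058,0.0187,-0.076,0.2275,0,-1],[0.0206,0.0069,0.0214,-0.089,0.265,0,-1],[0.024,0.008,0.0239,-0.102,0.303,0,-1]]'
python3 -m pendant '[[0,0,0,0,0,0,-1],[0,0,0,0,0,0,-1],[0,0,0,0,0,0,-1]]'
python3 - <<'E'
from h import *
import cv2
s=ctrl.read_state();print(s["qpos"].round(2),s["torque"])
cv2.imwrite("pics/s4.png",ctrl.get_image("scene"))
E
```

```text
clock: 10.05
eef_pos: [501.4, 250.3, 137.4]
tool_rot: [3.132, -0.395, -2.812]
force: [-2.8, 3.1, 1.7]
width: 13.1
clock: 10.35
eef_pos: [501.8, 250.4, 137.6]
tool_rot: [3.132, -0.393, -2.813]
force: [-0.4, 3.3, 4.6]
width: 13.4
[ 0.    1.01 -0.97  1.47  0.59  1.41  0.86] [-0.0392983  -0.07360827  0.09657509]
```

View pics/s4.png

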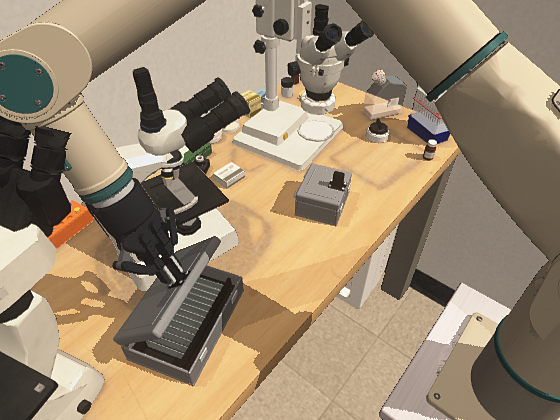

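The lid is about 40° open, the grip is held, and the small case is shut. Now release and withdraw straight up.

```bash

python3 -m pendant '[[0,0,0,0,0,0,-0.6],[0,0,0,0,0,0,-0.4],[0,0,0,0,0,0,-0.1],[0,0,0,0,0,0,0.3],[0,0,0,0,0,0,0.7],[0,0,0,0,0,0,1],[0,0,0,0,0,0,1],[0,0,0,0,0,0,1]]'
python3 -m pendant '[[0.002,0.001,0.01,0,0,0,1],[0.003,0.001,0.025,0,0,0,1],[0.003,0.001,0.045,0,0,0,1],[0.003,0.001,0.07,0,0,0,1],[0.003,0.001,0.095,0,0,0,1],[0.003,0.001,0.12,0,0,0,1],[0.003,0.001,0.12,0,0,0,1],[0.003,0.001,0.12,0,0,0,1]]'
python3 - <<'E'
from h import *
import cv2
s=ctrl.read_state();print(s["qpos"].round(2),s["torque"])
a=ctrl.get_image("scene");b=ctrl.get_image("top")
cv2.imwrite("pics/s5.png",cv2.resize(np.hstack([a[:,:330],b[60:,40:340][:360].repeat(1,0) if 0 else cv2.copyMakeBorder(b[60:,40:360],0,60,0,0,0)]),None,fx=1.2,fy=1.2))
E
```

```text
clock: 11.2
eef_pos: [502.1, 249.6, 137.1]
tool_rot: [3.134, -0.392, -2.814]
force: [-0.2, 0.1, 0.7]
width: 85.5
clock: 12.0
eef_pos: [505.4, 250.9, 258.4]
tool_rot: [3.133, -0.39, -2.814]
force: [0.4, -0.4, -0.5]
width: 85.3
[ 0.01  0.88 -1.02  1.35  0.5   1.61  0.9 ] [ 0.12436544 -0.3664819   0.01894663]
```

View pics/s5.png

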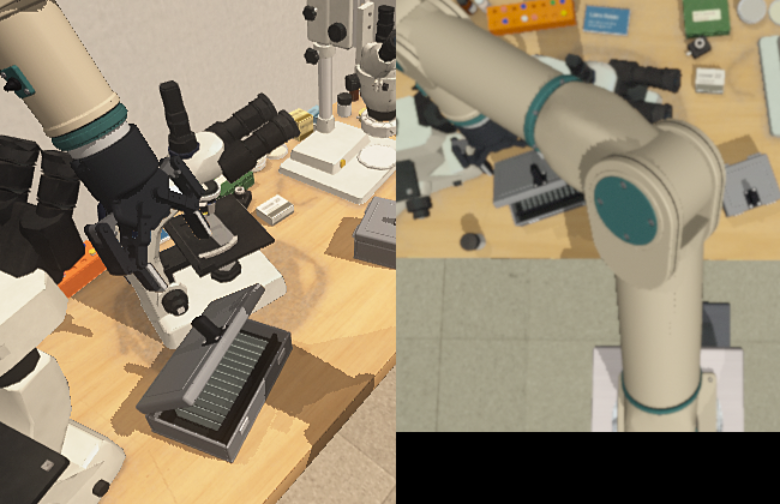

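The lid stands on its own and the hand is above it. I'll move back towards the robot, away from the microscope, and then measure the lid angle twice.

```bash

python3 -m pendant '[[-0.015,-0.005,0.005,0.02,-0.06,0,1],[-0.03,-0.01,0.01,0.04,-0.12,0,1],[-0.045,-0.015,0.02,0.06,-0.18,0,1],[-0.06,-0.02,0.03,0.08,-0.24,0,1],[-0.07,-0.025,0.03,0.1,-0.3,0,1],[-0.07,-0.025,0.03,0.11,-0.33,0,1],[-0.07,-0.025,0.03,0.11,-0.33,0,1],[-0.07,-0.025,0.03,0.11,-0.33,0,1]]'
python3 - <<'E'
from h import *
import cv2
s=ctrl.read_state();print(s["qpos"].round(2),s["qd"].round(3),s["force"],s["torque"])
a=ctrl.get_image("scene");b=cv2.imread("pics/s5.png")
cv2.imwrite("pics/s6.png",cv2.resize(a[120:400,60:440],None,fx=2,fy=2,interpolation=cv2.INTER_CUBIC))
E
```

```text
clock: 12.9
eef_pos: [435.3, 225.2, 286.7]
tool_rot: [3.136, -0.046, -2.815]
force: [-0.6, -0.4, -0.5]
width: 85.2
[ 0.21  0.57 -1.14  1.82  0.53  1.16  0.78] [-0.006  0.018  0.005 -0.019  0.001  0.001 -0.001] [-0.59897601 -0.38834553 -0.46918412] [0.03214898 0.00262945 0.03835111]
```

View pics/s6.png

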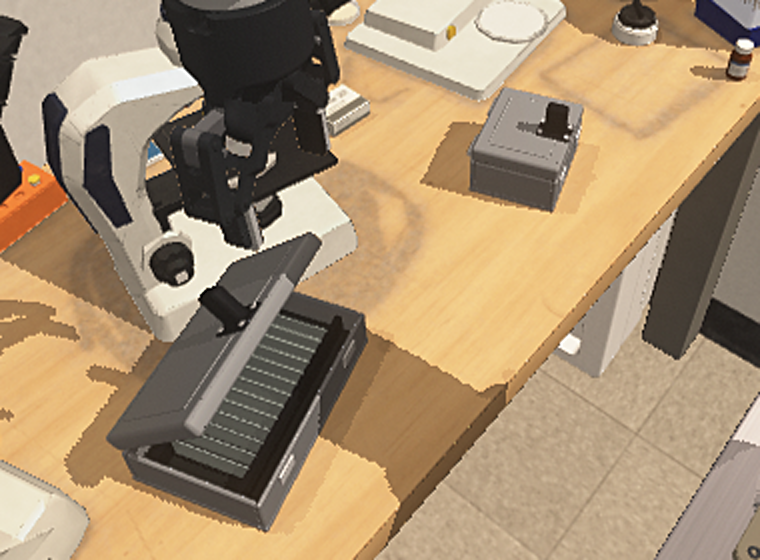

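```bash
python3 - <<'E'
from h import *
H=np.array([560.6,268.3,47]);ex=np.array([.948,.318,0]);ey=np.array([-.318,.948,0])
for (u,v),L in (((306,235),-100),((186,425),100)):
  o,d=ray("scene",u/2+60,v/2+120);X=o+d*((L-(o-H)@ey)/(d@ey))-H
  a,z=-X@ex,X[2];print("front",a,"up",z,"angle",np.arctan2(z,a)-np.arctan2(18,130),"r",np.hypot(a,z))
# stillness
import cv2
a=ctrl.get_image("scene").astype(int)
for _ in range(6):b=ctrl.get_image("scene").astype(int)
print("px diff",(abs(b-a)[235:385,110:245].max(2)>25).sum())
s=ctrl.read_state();print(s["clock"],s["qd"].round(3),s["force"])
E
```

```text
front 77.57307322337141 up 87.06765480039815 angle 0.705416112055758 r 116.61199853256883
front 86.90301294263116 up 97.64524597533864 angle 0.7059540797843857 r 130.71621062474046
px diff 13
13.3 [ 0.002 -0.004 -0.001  0.004  0.001 -0.003 -0.001] [ 0.43632104 -0.45020387 -0.56084185]
```

Both front corners give a lid angle of about 0.705 rad. The lid is still, nothing is touching it, and the small case is shut. Handing in.

```bash
python3 -c "
from cell import ctrl
print(ctrl.finish_job())"
```

```text
the job is handed in; nothing more can be done
None
```

I lifted the larger case's lid by its grip to about 40° (0.705 rad), released it and moved clear. The job was handed in at about 13.3 s on the clock, well within the 35 s limit.

- **Lid angle:** both front corners in the scene view gave 0.705–0.706 rad. One corner's distance from the hinge came out at 117 mm instead of about 131 mm, so that corner was picked less exactly. The result is still well inside the 0.52–1.05 rad band.
- **Stillness:** over 0.3 s of repeated pictures only 13 pixels around the case changed, so the lid was standing on its own.
- **Other checks:** the small case looked shut in the last picture. The force at the tool was under 1 N, the arm was at rest, and the hand was about 120 mm or more above the lid.
- **What went wrong on the way:** the first approach ran into the limits of joints 6 and 7 before any contact. I went back up, turned the tool half a turn and approached again with less tilt.

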